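# Get the holding block out from behind the tins

### The job

Clear the green, yellow and white containers off the blue rack and stand all three upright on the brown cork mat, then fetch the red holding block from behind them and lay it flat inside the chalked rectangle on the metal corner piece, square with it. Only then put every container back upright on the disc of its own colour. Knock nothing over and leave the wire brush where it lies.

Things in the scene. Friction and masses are not known exactly. Their poses are not given: they have to be found in the camera images.
- green_center (a point): plain green spray tin, 52 mm diameter, straight-walled to 128 mm, a dome and a small black cap (26 mm diameter) above that, 145 mm tall in all; loose, upright, 0.17 to 0.35 kg. This point is on its axis, half-way up (72.5 mm above its underside); its z axis points up.
- yellow_center (a point): plain yellow tin, 58 mm diameter, straight-walled over its whole height of 118 mm, with a steel-coloured band round it; loose, upright, 0.17 to 0.35 kg. This point is on its axis, half-way up (59.0 mm above its underside); its z axis points up.
- white_center (a point): plain white bottle, 50 mm diameter, straight-walled to 120 mm, with a grey cap (36 mm diameter) above that, 136 mm tall in all; loose, upright, 0.17 to 0.35 kg. This point is on its axis, half-way up (68.0 mm above its underside); its z axis points up.
- place_green: green disc, 74 mm diameter, 3 mm thick, fixed on the blue rack plate: the place of the green container, which stands on it at the start. Origin at the centre of its underside, so the container's underside rests 3 mm above the origin. The three discs stand in one row, 90 mm apart, in an order that differs each time. The rack plate is 300 by 190 mm, and has a rim at the back and sides 14 mm above the table, at least 55 mm from the discs' centres.
- place_yellow: yellow disc, 80 mm diameter, 3 mm thick, fixed on the blue rack plate: the place of the yellow container, which stands on it at the start. Origin at the centre of its underside, so the container's underside rests 3 mm above the origin. The three discs stand in one row, 90 mm apart, in an order that differs each time. The rack plate is 300 by 190 mm, and has a rim at the back and sides 14 mm above the table, at least 55 mm from the discs' centres.
- place_white: white disc, 72 mm diameter, 3 mm thick, fixed on the blue rack plate: the place of the white container, which stands on it at the start. Origin at the centre of its underside, so the container's underside rests 3 mm above the origin. The three discs stand in one row, 90 mm apart, in an order that differs each time. The rack plate is 300 by 190 mm, and has a rim at the back and sides 14 mm above the table, at least 55 mm from the discs' centres.
- block_center (a point): low holding block, red with steel long sides, 80 mm long (its y axis) by 32 mm wide (its x axis) by 26 mm tall (z), about 0.3 kg, loose on the blue rack plate behind the row of containers. This point is its centre, 13 mm above its underside.
- outline (a point): centre of the white chalked rectangle, inside 100 mm (its y axis) by 50 mm (its x axis), on the dark red-brown primed metal plate of a half-welded corner piece (fixed). The point lies on the plate's upper face, on which the block is to rest, 8 mm above the table; z points up. The plate reaches 65 mm to either side in y and from -80 to +120 mm in x; a blue upright 50 mm tall stands across its end, 114 mm from this point along +x.
- side_mat: brown cork mat, 280 mm (its x axis) by 130 mm (its y axis) by 3 mm thick, fixed flat on the bench: the side area. Origin at the centre of its underside. It lies to one side of the rack and the corner piece to the other; which side differs each time.
- brush: bystander: wire brush with a wooden handle, lying loose on the bench beyond the rack. Origin on its underside near the middle. Not to be disturbed.

How it is judged:
By the outcome, as a careful person would: the job done as asked, in the order asked, and still so for the second after the job is handed in, with the robot touching nothing.
It also fails if it takes over 141 s, if anything falls off the work surface, if the arm or the gripper's body presses on something with over 40 N, if the wrist force passes 120 N, or if a joint passes its speed limit or range.

### The arm

A 6-joint arm with a two-finger parallel gripper is mounted at the origin on the work surface. World frame = base frame: x ahead of the robot, y to its left, z up, the work surface at z = 0. Lengths are in m, angles in rad, forces in N, time in s.
With the tool pointing down it reaches from about 0.35 to 0.875 m from the base axis. Payload 4.2 kg.
Tool frame: the origin (TCP) lies at the very end of the fingers, on their centre line; the grasp point (between the pads) lies 19 mm behind it; z points along the fingers, y is the direction in which the jaws open and shut (so a half turn about z gives the same grasp; the last joint's range is limited). The gripper opens to 87 mm and grips with 3 to 60 N. Pads are 19 mm wide; open, the fingers measure 117 mm over their backs; the gripper's body (75 mm by 190 mm) begins 51 mm behind the grasp point.
Start: joints at [1.553, 0.385, 0.008, 0, -1.194, -0.259], TCP at [0.171, 0.601, 0.223] pointing down, gripper open.
Joint ranges: [-3.14, 3.14], [-1.21, 2.06], [-1.07, 1.41], [-3.16, 2.05], [-2.99, -0.16], [-3.1, 3.1]. Speed limits (rad/s): [2.79, 2.79, 3.14, 3.14, 3.14, 3.14].

### API

Orientations are given as a unit quaternion [x, y, z, w].
In Python, from rig import robot, optics, silhouettes gives the robot as it stands.
- The arm moves only by the tool servo_tool, never from a script. Its argument "plan" is a list of rows, each a list of 7 numbers: the turn, a rotation vector about the tool's x, y, z in degrees, then the shift along the tool's x, y, z in m, then the opening, from 0 (shut) to 1 (fully open). A call has 1 to 12 rows; each row is the pose to reach, as a shift and turn from the pose commanded when the call began, along the tool's axes at that moment; what a row does not reach only later rows make up. A row lasts 1/10 s, in which the tool goes at most 50 mm and 8.59 degrees, less where a joint would pass 70% of its speed; a pose out of reach is approached as far as the arm can. A call with a gripper value outside its range is refused whole. The fingers move at their own pace and stop on an object; "newtons" is the grip in N (left out, the last holds). Time passes only in rows, so rows that repeat a pose let the fingers close. It gives the time, the measured TCP pose, the force and the opening at its end, in the units of the state.
- robot.get_state(): the state, without advancing time (a new reading comes with each control period).
- optics.capture(name): name is "scene" or "side" or "wrist"; returns the picture (384x512x3 uint8, red, green, blue); there is no depth.
- optics.camera_params(name): a dict with "vfov" (degrees; the focal length in pixels is half the picture's height over the tangent of half this angle, whatever the lens; pixels are square), "cx", "cy" (the principal point, pixels), "D" ([k1, k2, p1, p2, k3] as OpenCV has them; the pictures are not rectified), "pose" (4x4, takes a point from camera to world coordinates); the wrist camera has in their place "mount" (4x4, takes a point from camera to tool coordinates, whose origin is the TCP and whose axes are the flange's). Camera axes: x right, y down, z forward; pixel columns grow to the right and rows downward; lengths in m; the calibration is good to about 2 mm. A picture is of the moment at which its call begins: read the wrist's pose just before it. camera_params takes no time and is no camera call.
- robot.hand_in(): hands the job in, once; it reports no verdict.
Trained networks look in the newest picture that a camera, given by its name, has taken for a name from the list of things; names that differ only in an ending like _2 or _b are one class to them, and where a whole thing is asked for, a point or a joint stands for the part that bears it (a point fixed in the world has none). Each returns a list of dicts, best first, with "confidence" (0 to 1); they miss things now and then, are a little off and sometimes report something else, mostly with a low value. They report only what shows in the picture. A call takes as long as a camera call.
- silhouettes(camera, label): "pixels" (384x512 bool, what is visible of it) and "box" ([left, top, right, bottom] in pixels, round what is visible of it).
The state is a dict: "clock": time; "joints": joint angles; "joint_velocities": joint speeds; "tau": joint torques, N m; "eef_pos": TCP position; "tool_rot": TCP orientation; "contact_force": force on the tool from outside, world axes, zero at the start; "torque": the same for the moment, N m; "finger_gap": finger opening in m.
Only numpy, scipy, OpenCV 4.12 (cv2) and the standard library are available. Lean on these libraries where they do the work, as an engineer would, in place of code of your own. Each camera call takes 0.05 s, during which the arm holds its last target.

## Working session

There is one attempt and no reset: what is moved stays moved. The work goes in short steps, Python scripts to look and compute and a tool call to move; the robot and the scene stay as the last step left them, time stands still between calls to the robot, and variables do not carry over. Pictures are saved under pics/ and viewed, and the job is handed in when it is done.

Besides the shell and the picture viewer there is one more tool, called after ">>>" as name(argument=value, ...) on one line, values as JSON. servo_tool: Moves the arm, as the interface text tells. Its arguments: {"type":"object","properties":{"plan":{"type":"array"},"newtons":{"type":"number"}},"required":["plan"]}

```bash
ls -la; mkdir -p pics
python3 - <<'E'
from rig import robot, optics, silhouettes
import cv2, numpy as np
np.set_printoptions(precision=4,suppress=True)
s=robot.get_state()
print(s)
for n in ["scene","side","wrist"]:
    im=optics.capture(n); cv2.imwrite(f"pics/{n}0.png",im[:,:,::-1]); print(n,optics.camera_params(n))
E
```

```text
total 12
drwxr-xr-x  3 agent agent 4096 Dec  7 15:09 .
drwxr-xr-x 23 root  root  4096 Dec  7 15:09 ..
drwxr-xr-x  2 agent agent 4096 Dec  7 15:09 pics
{'clock': 0.0, 'joints': array([ 1.5526,  0.3856,  0.0066, -0.0005, -1.194 , -0.2586]), 'joint_velocities': array([ 0.0008, -0.0019, -0.0009, -0.0016, -0.0003, -0.0003]), 'tau': array([  0.0006, -39.0665,  18.7404,   4.2197,   0.011 ,  -0.0002]), 'eef_pos': array([0.1706, 0.6006, 0.2215]), 'tool_rot': array([ 0.9904, -0.138 , -0.0001,  0.0011]), 'contact_force': array([ 0.1089,  0.1172, -0.731 ]), 'torque': array([0.0547, 0.0142, 0.0404]), 'finger_gap': 0.08699128296528869}
scene {'vfov': 42.827060618084225, 'cx': 251.36544898374197, 'cy': 190.6052709688049, 'D': array([0.052, 0.   , 0.   , 0.   , 0.   ]), 'pose': array([[ 0.4919,  0.6829, -0.5401,  1.1884],
       [ 0.8707, -0.3884,  0.3019, -0.3331],
       [-0.0036, -0.6187, -0.7856,  0.9185],
       [ 0.    ,  0.    ,  0.    ,  1.    ]])}
side {'vfov': 51.43090326065379, 'cx': 250.07621893003346, 'cy': 193.21170779933976, 'D': array([-0.0983,  0.    ,  0.    ,  0.    ,  0.    ]), 'pose': array([[ 0.7795, -0.484 ,  0.3976,  0.223 ],
       [-0.6264, -0.6008,  0.4967, -0.4872],
       [-0.0015, -0.6362, -0.7716,  0.8544],
       [ 0.    ,  0.    ,  0.    ,  1.    ]])}
wrist {'vfov': 60.490361050239294, 'cx': 252.7862392870852, 'cy': 194.90751149893362, 'D': array([-0.021,  0.   ,  0.   ,  0.   ,  0.   ]), 'mount': array([[-0.0007, -0.9625, -0.2714,  0.0748],
       [ 1.    , -0.0005, -0.001 , -0.0007],
       [ 0.0008, -0.2714,  0.9625, -0.1623],
       [ 0.    ,  0.    ,  0.    ,  1.    ]])}
```

View pics/scene0.png

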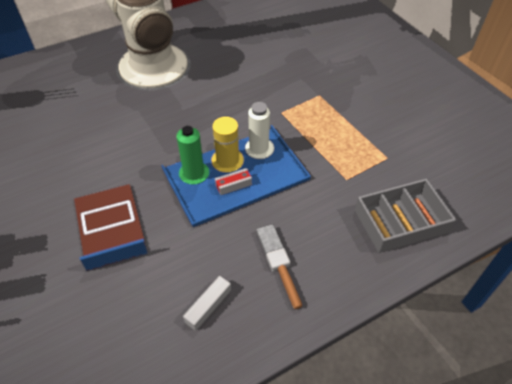

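View pics/side0.png

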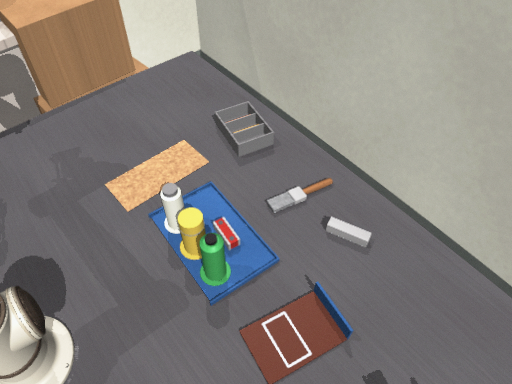

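View pics/wrist0.png

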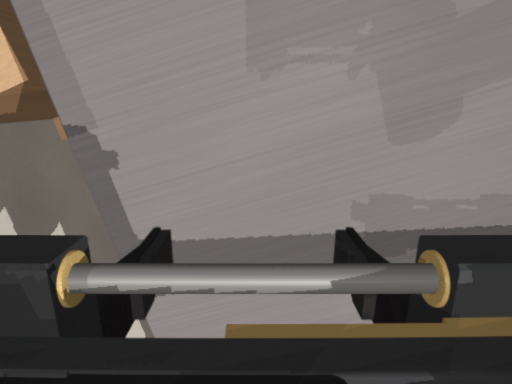

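```bash
cat > h.py <<'E'
from rig import robot, optics, silhouettes
import cv2, numpy as np
from scipy.optimize import minimize, least_squares
from scipy.spatial.transform import Rotation as R
np.set_printoptions(precision=4,suppress=True)
def cam(n, st=None):
    p=optics.camera_params(n)
    f=192/np.tan(np.radians(p["vfov"])/2)
    K=np.array([[f,0,p["cx"]],[0,f,p["cy"]],[0,0,1]])
    if "pose" in p: T=np.array(p["pose"])
    else:
        B=np.eye(4); B[:3,:3]=R.from_quat(st["tool_rot"]).as_matrix(); B[:3,3]=st["eef_pos"]
        T=B@np.array(p["mount"])
    return K,np.array(p["D"],float),T
def proj(c,P):
    K,D,T=c; P=np.atleast_2d(P).astype(float)
    Ti=np.linalg.inv(T)
    return cv2.projectPoints(P.reshape(-1,1,3),cv2.Rodrigues(Ti[:3,:3])[0],Ti[:3,3],K,D)[0].reshape(-1,2)
def ray(c,uv,z):
    K,D,T=c
    n=cv2.undistortPoints(np.array(uv,float).reshape(-1,1,2),K,D).reshape(-1,2)
    d=np.c_[n,np.ones(len(n))]@T[:3,:3].T
    o=T[:3,3]; t=(z-o[2])/d[:,2]
    return o+d*t[:,None]
def hullmask(c,P):
    q=proj(c,P); h=cv2.convexHull(q.astype(np.float32))
    m=np.zeros((384*4,512*4),np.uint8); cv2.fillConvexPoly(m,np.round((h*4+1.5)).astype(np.int32),255)
    return cv2.resize(m,(512,384),interpolation=cv2.INTER_AREA)/255.
a=np.linspace(0,2*np.pi,48,endpoint=False)
def ring(r,z): return np.c_[r*np.cos(a),r*np.sin(a),np.full(48,z)]
CONT={"green":[ring(.026,0),ring(.026,.128),ring(.013,.145)],
"yellow":[ring(.029,0),ring(.029,.118)],
"white":[ring(.025,0),ring(.025,.120),ring(.018,.136)]}
H={"green":.145,"yellow":.118,"white":.136}
def contmask(c,n,p):
    P=CONT[n]; m=hullmask(c,np.vstack(P[:2])+p)
    if len(P)>2:
        r=P[2].copy(); r2=r.copy(); r2[:,2]=P[1][0,2]
        m=np.maximum(m,hullmask(c,np.vstack([r,r2])+p))
    return m
def box(l,w,z0,z1,x,y,yaw):
    s=np.array([[i*l/2,j*w/2] for i,j in((1,1),(1,-1),(-1,-1),(-1,1))])
    Rm=np.array([[np.cos(yaw),-np.sin(yaw)],[np.sin(yaw),np.cos(yaw)]])
    q=s@Rm.T+[x,y]
    return np.vstack([np.c_[q,np.full(4,z)] for z in (z0,z1)])
E
python3 - <<'E'
from h import *
import pickle
out={}
for n in ["scene","side"]:
    im=optics.capture(n)
    vis=im[:,:,::-1].copy()
    for l in ["green_center","yellow_center","white_center","place_green","place_yellow","place_white","block_center","outline","side_mat","brush"]:
        try: r=silhouettes(n,l)
        except Exception as e: print(l,e); continue
        print(n,l,[(round(d["confidence"],2),d["box"],int(d["pixels"].sum())) for d in r])
        out[n,l]=r
        if r:
            cs=cv2.findContours(r[0]["pixels"].astype(np.uint8),cv2.RETR_EXTERNAL,cv2.CHAIN_APPROX_NONE)[0]
            cv2.drawContours(vis,cs,-1,(255,0,255),1)
    cv2.imwrite(f"pics/{n}_sil.png",vis)
    out[n]=im
pickle.dump(out,open("sil0.pkl","wb"))
print(robot.get_state()["clock"])
E
```

```text
scene green_center [(0.65, [176.2, 125.0, 203.7, 180.9], 1113), (0.53, [243.7, 139.6, 274.7, 162.1], 190)]
scene yellow_center [(0.75, [211.9, 120.7, 241.2, 169.1], 1111)]
scene white_center [(0.87, [248.8, 103.9, 271.4, 152.7], 1002)]
scene place_green [(0.56, [181.4, 165.8, 209.8, 185.1], 199)]
scene place_yellow [(0.7, [210.7, 153.2, 244.4, 171.5], 265)]
scene place_white [(0.64, [244.4, 140.9, 274.0, 162.6], 165)]
scene block_center [(0.91, [215.8, 167.6, 253.7, 195.8], 621)]
scene outline [(0.64, [74.1, 185.7, 149.4, 270.2], 4489)]
scene side_mat [(0.59, [285.4, 95.6, 381.6, 181.3], 3856)]
scene brush [(0.59, [255.3, 223.9, 302.7, 310.4], 1258), (0.4, [215.3, 170.2, 251.9, 195.7], 565)]
side green_center [(0.57, [198.2, 232.2, 224.5, 281.7], 1035)]
side yellow_center [(0.82, [179.7, 209.8, 204.2, 256.2], 898)]
side white_center [(0.81, [160.6, 183.5, 186.9, 228.7], 779)]
side place_green [(0.49, [198.6, 265.8, 230.1, 286.7], 211), (0.48, [160.6, 182.3, 184.4, 228.2], 751)]
side place_yellow [(0.52, [181.0, 243.9, 203.9, 259.5], 127)]
side place_white []
side block_center [(0.79, [214.8, 215.3, 238.0, 248.7], 450)]
side outline [(0.92, [240.8, 284.9, 353.7, 384.0], 5957), (0.26, [214.7, 218.8, 239.3, 249.1], 449)]
side side_mat [(0.88, [108.5, 139.5, 205.9, 209.7], 3133)]
side brush [(0.75, [266.7, 178.9, 335.5, 212.1], 810), (0.7, [178.9, 207.0, 205.7, 255.7], 935)]
1.25
```

```bash
cat > fit0.py <<'E'
from h import *
import pickle
out=pickle.load(open("sil0.pkl","rb"))
C={n:cam(n) for n in("scene","side")}
def sm(m): return cv2.GaussianBlur(m.astype(np.float32),(0,0),1.5)
for n in ["green","yellow","white"]:
    obs={k:sm(out[k,n+"_center"][0]["pixels"]) for k in C}
    b=out["scene",n+"_center"][0]["box"]
    p0=ray(C["scene"],[[(b[0]+b[2])/2,(b[1]+b[3])/2]],.08)[0]
    for ks in (("scene","side"),("scene",),("side",)):
        f=lambda p:sum(((sm(contmask(C[k],n,[p[0],p[1],.01]))-obs[k])**2).sum() for k in ks)
        r=minimize(f,p0[:2],method="Nelder-Mead",options=dict(initial_simplex=[p0[:2],p0[:2]+[.02,0],p0[:2]+[0,.02]],xatol=1e-4,fatol=.01))
        print(n,ks,r.x,r.fun)
def fb(lab,mk,p0,st,kss=(("scene","side"),("scene",),("side",))):
    obs={k:sm(out[k,lab][0]["pixels"]) for k in C}
    for ks in kss:
        f=lambda p:sum(((sm(mk(C[k],p))-obs[k])**2).sum() for k in ks)
        best=None
        for y0 in np.arange(0,np.pi,np.pi/6):
            q=np.array([*p0,y0]); S=[q]+[q+np.eye(3)[i]*st[i] for i in range(3)]
            r=minimize(f,q,method="Nelder-Mead",options=dict(initial_simplex=S,xatol=1e-4,fatol=.01))
            if best is None or r.fun<best.fun: best=r
        print(lab,ks,best.x,np.degrees(best.x[2]),best.fun)
for lab,mk,z in (("side_mat",lambda c,p:hullmask(c,box(.28,.13,0,.003,*p)),.003),("block_center",lambda c,p:hullmask(c,box(.032,.08,.007,.033,*p)),.02)):
    b=out["scene",lab][0]["box"]; p0=ray(C["scene"],[[(b[0]+b[2])/2,(b[1]+b[3])/2]],z)[0][:2]
    fb(lab,mk,p0,[.02,.02,.3])
for lab in ("outline","brush"):
  for k in C:
    b=out[k,lab][0]["box"]; print(lab,k,ray(C[k],[[(b[0]+b[2])/2,(b[1]+b[3])/2]],.008))
E
python3 fit0.py
```

```text
green ('scene', 'side') [ 0.4437 -0.0786] 9.099624633789062
green ('scene',) [ 0.4431 -0.0783] 5.412816047668457
green ('side',) [ 0.4436 -0.0796] 2.0627999305725098
yellow ('scene', 'side') [0.4467 0.0127] 109.69174194335938
yellow ('scene',) [0.4476 0.0122] 15.689962387084961
yellow ('side',) [0.4468 0.0118] 92.93013000488281
white ('scene', 'side') [0.449  0.1018] 91.0997085571289
white ('scene',) [0.4499 0.1012] 4.2203049659729
white ('side',) [0.45   0.1032] 84.47591400146484
side_mat ('scene', 'side') [0.5    0.2927 0.0468] 2.6839160846719334 50.22511291503906
side_mat ('scene',) [0.4982 0.2929 0.0463] 2.6502972178012945 12.831857681274414
side_mat ('side',) [0.5019 0.293  3.184 ] 182.42751748241645 32.215213775634766
block_center ('scene', 'side') [ 0.5258 -0.0122 -0.1219] -6.985096213307227 6.574370384216309
block_center ('scene',) [ 0.5258 -0.0116  3.0359] 173.9458510154979 0.7453087568283081
block_center ('side',) [ 0.5259 -0.0132  2.9989] 171.82698405356163 4.185197353363037
outline scene [[ 0.5009 -0.3055  0.008 ]]
outline side [[ 0.4913 -0.3132  0.008 ]]
brush scene [[ 0.7697 -0.0336  0.008 ]]
brush side [[ 0.763  -0.0365  0.008 ]]
```

View pics/scene_sil.png

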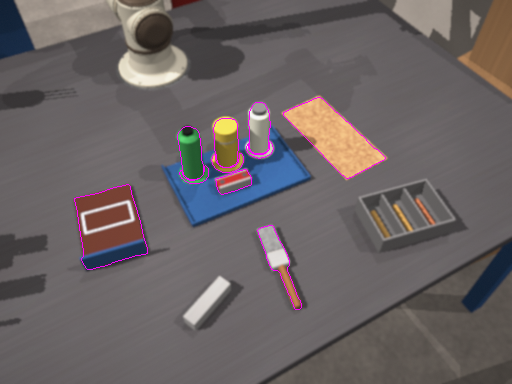

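View pics/side_sil.png

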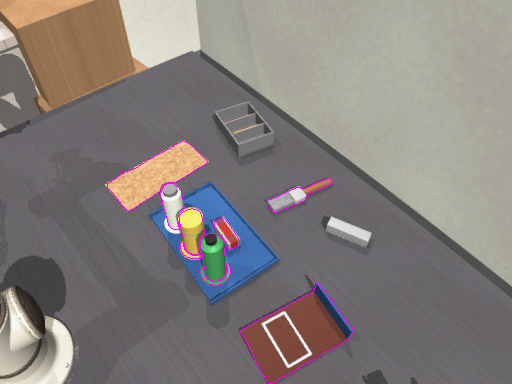

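```bash
cat > fito.py <<'E'
from h import *
def fit_outline(ims,C,masks,verbose=True):
    # white ring, width unknown
    obs={}
    for k in C:
        im=ims[k].astype(float); m=cv2.erode(masks[k].astype(np.uint8),np.ones((5,5)))>0
        w=im.min(axis=2)*m
        hi=np.percentile(w[m],99.5); lo=np.median(w[m]); obs[k]=np.clip((w-lo)/(hi-lo),0,1)*m
    def mk(c,p,wd):
        o=hullmask(c,box(.05+2*wd,.1+2*wd,.008,.008,*p)); i=hullmask(c,box(.05,.1,.008,.008,*p)); return np.clip(o-i,0,1)
    g=lambda m:cv2.GaussianBlur(m.astype(np.float32),(0,0),1.2)
    for ks in [tuple(C)]+[(k,) for k in C]:
        P=np.vstack([ray(C[k],np.argwhere(obs[k]>.5)[:,::-1],.008) for k in ks]); p0=P[:,:2].mean(0)
        f=lambda p:sum(((g(mk(C[k],p[:3],abs(p[3])))-g(obs[k]))**2).sum() for k in ks)
        best=None
        for y0 in (-.4,-.15,0,.15,.4):
            q=np.array([*p0,y0,.005]);S=[q]+[q+np.eye(4)[i]*[.01,.01,.1,.002] for i in range(4)]
            r=minimize(f,q,method="Nelder-Mead",options=dict(initial_simplex=S,xatol=1e-4,fatol=.01))
            if best is None or r.fun<best.fun: best=r
        print("outline",ks,best.x,np.degrees(best.x[2]),best.fun)
    return best.x
if __name__=="__main__":
    import pickle
    out=pickle.load(open("sil0.pkl","rb"))
    C={n:cam(n) for n in("scene","side")}
    fit_outline({k:out[k] for k in C},C,{k:out[k,"outline"][0]["pixels"] for k in C})
    # rack blue region
    for k in C:
        im=out[k].astype(int); m=((im[:,:,2]>90)&(im[:,:,0]<60)&(im[:,:,1]<110)).astype(np.uint8)
        n,l,s,c=cv2.connectedComponentsWithStats(m)
        i=max(range(1,n),key=lambda i:s[i,4] if 150<c[i][1]<260 else 0); print(k,s[i],c[i])
        h=cv2.convexHull(np.argwhere(l==i)[:,::-1].astype(np.int32)); ap=cv2.approxPolyDP(h,6,True).reshape(-1,2)
        print(ap.tolist()); print(ray(C[k],ap,.01))
    print(robot.get_state())
E
python3 fito.py
```

```text
outline ('scene', 'side') [ 0.4666 -0.3037 -0.1689  0.0061] -9.679302131272257 29.727174758911133
outline ('scene',) [ 0.4659 -0.3042 -0.175   0.0068] -10.029125064105317 17.321269989013672
outline ('side',) [ 0.467  -0.3035 -0.173   0.0055] -9.909935669552635 4.145537376403809
scene [ 163  127  147   99 1724] [234.6119 175.6009]
[[309, 177], [192, 225], [163, 168], [271, 127]]
[[ 0.5962  0.1573  0.01  ]
 [ 0.5834 -0.1477  0.01  ]
 [ 0.3955 -0.1375  0.01  ]
 [ 0.4041  0.1655  0.01  ]]
side [ 168  183  111  122 1150] [217.8948 255.44  ]
[[278, 260], [210, 304], [168, 242], [183, 197], [211, 183]]
[[ 0.5795 -0.1492  0.01  ]
 [ 0.3855 -0.1389  0.01  ]
 [ 0.3985  0.0619  0.01  ]
 [ 0.5069  0.1609  0.01  ]
 [ 0.5959  0.1542  0.01  ]]
{'clock': 1.25, 'joints': array([ 1.5526,  0.3847,  0.0079, -0.    , -1.194 , -0.2586]), 'joint_velocities': array([-0.0004, -0.0011, -0.0009, -0.0009, -0.    ,  0.0011]), 'tau': array([ -0.0001, -39.0479,  18.7625,   4.2245,   0.0155,  -0.    ]), 'eef_pos': array([0.1708, 0.6012, 0.2225]), 'tool_rot': array([ 0.9904, -0.138 , -0.    ,  0.    ]), 'contact_force': array([0.8447, 0.0561, 0.0689]), 'torque': array([ 0.0365, -0.0107,  0.0052]), 'finger_gap': 0.08722187692388292}
```

>>> servo_tool(plan=[[0,0,8,0.03,0.03,-0.005,1],[0,0,16,0.064,0.064,-0.01,1],[0,0,24,0.099,0.099,-0.015,1],[0,0,32,0.134,0.134,-0.02,1],[0,0,40,0.169,0.169,-0.025,1],[0,0,48,0.204,0.204,-0.03,1],[0,0,56,0.239,0.239,-0.035,1],[0,0,64,0.274,0.274,-0.038,1],[0,0,72,0.309,0.309,-0.038,1],[0,0,74.1,0.344,0.344,-0.038,1],[0,0,74.1,0.379,0.379,-0.038,1],[0,0,74.1,0.404,0.404,-0.038,1]])

```text
clock: 2.45
eef_pos: [0.4497, 0.0997, 0.261]
tool_rot: [-0.707, 0.707, -0.0, 0.0]
contact_force: [0.4, 0.9, 0.8]
finger_gap: 0.0874
```

Run:
```python
from h import *
s=robot.get_state(); im=optics.capture("wrist"); c=cam("wrist",s)
v=im[:,:,::-1].copy()
print(s["eef_pos"],s["tool_rot"],s["joints"])
for n,p in (("white",[.4495,.1018,.009]),("yellow",[.4467,.0127,.009]),("green",[.4437,-.0786,.009])):
    m=(contmask(c,n,p)>.5).astype(np.uint8)
    cs=cv2.findContours(m,cv2.RETR_EXTERNAL,cv2.CHAIN_APPROX_NONE)[0]; cv2.drawContours(v,cs,-1,(255,0,255),1)
cv2.imwrite("pics/w1.png",v)
```

```text
[0.4497 0.0997 0.261 ] [-0.7068  0.7074 -0.0002  0.0004] [ 0.5726  0.0711 -0.3095  0.0003 -1.1893 -0.5735]
```

View pics/w1.png

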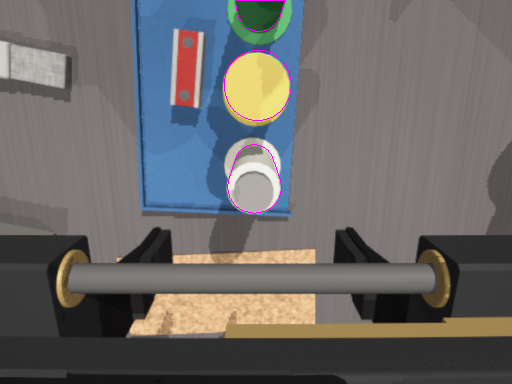

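>>> servo_tool(newtons=30, plan=[[0,0,0,-0.001,0,0.03,1],[0,0,0,-0.002,0,0.065,1],[0,0,0,-0.002,0,0.1,1],[0,0,0,-0.002,0,0.13,1],[0,0,0,-0.002,0,0.15,1],[0,0,0,-0.002,0,0.16,1],[0,0,0,-0.002,0,0.164,1],[0,0,0,-0.002,0,0.164,0],[0,0,0,-0.002,0,0.164,0],[0,0,0,-0.002,0,0.164,0],[0,0,0,-0.002,0,0.164,0],[0,0,0,-0.002,0,0.164,0]])

```text
clock: 3.7
eef_pos: [0.4492, 0.1043, 0.097]
tool_rot: [0.707, -0.707, 0.0, -0.001]
contact_force: [0.4, -0.1, 0.2]
finger_gap: 0.055
```

>>> servo_tool(plan=[[0,0,0,0,0,0,0],[0,0,0,0,0,0,0],[0,0,0,0,0,0,0]])

```text
clock: 4.0
eef_pos: [0.4493, 0.1043, 0.0969]
tool_rot: [0.707, -0.707, 0.0, -0.0]
contact_force: [0.4, 0.3, 2.3]
finger_gap: 0.0488
```

>>> servo_tool(plan=[[0,0,0,0,0,-0.01,0],[0,0,0,0,0,-0.03,0],[0,0,0,0,0,-0.055,0],[0,0,0,-0.01,-0.003,-0.08,0],[0,0,0,-0.03,-0.008,-0.09,0],[0,0,0,-0.06,-0.016,-0.09,0],[0,0,0,-0.09,-0.024,-0.09,0],[0,0,0,-0.12,-0.032,-0.09,0],[0,0,0,-0.15,-0.04,-0.09,0],[0,0,0,-0.175,-0.047,-0.08,0],[0,0,0,-0.186,-0.05,-0.065,0],[0,0,0,-0.189,-0.051,-0.04,0]])

```text
clock: 5.2
eef_pos: [0.5002, 0.2947, 0.1363]
tool_rot: [0.708, -0.706, -0.0, -0.001]
contact_force: [0.7, 1.0, -2.5]
finger_gap: 0.0489
```

>>> servo_tool(plan=[[0,0,0,0,0,0.015,0],[0,0,0,0,0,0.028,0],[0,0,0,0,0,0.034,0],[0,0,0,0,0,0.036,0],[0,0,0,0,0,0.038,0],[0,0,0,0,0,0.039,0]])

```text
clock: 5.8
eef_pos: [0.5002, 0.2934, 0.0982]
tool_rot: [0.707, -0.707, 0.0, -0.001]
contact_force: [-0.3, -0.1, -2.8]
finger_gap: 0.0495
```

>>> servo_tool(plan=[[0,0,0,0,0,0.002,0],[0,0,0,0,0,0.003,0],[0,0,0,0,0,0.004,0],[0,0,0,0,0,0.005,0]])

```text
clock: 6.2
eef_pos: [0.4999, 0.2933, 0.0926]
tool_rot: [0.707, -0.707, 0.0, -0.0]
contact_force: [-0.6, 0.3, -3.4]
finger_gap: 0.0494
```

>>> servo_tool(plan=[[0,0,0,0,0,0.001,0],[0,0,0,0,0,0.001,0]])

```text
clock: 6.4
eef_pos: [0.4997, 0.2931, 0.0914]
tool_rot: [0.707, -0.707, -0.0, 0.0]
contact_force: [-0.6, -0.3, -2.6]
finger_gap: 0.0493
```

>>> servo_tool(plan=[[0,0,0,0,0,0.001,0],[0,0,0,0,0,0.001,0]])

```text
clock: 6.6
eef_pos: [0.5, 0.2933, 0.091]
tool_rot: [0.707, -0.707, 0.0, -0.0]
contact_force: [0.5, 0.1, -0.4]
finger_gap: 0.0496
```

>>> servo_tool(plan=[[0,0,0,0,0,0.001,0],[0,0,0,0,0,0.001,0]])

```text
clock: 6.8
eef_pos: [0.5001, 0.2934, 0.0909]
tool_rot: [0.708, -0.707, 0.0, -0.0]
contact_force: [-2.2, -0.5, 4.7]
finger_gap: 0.0497
```

>>> servo_tool(plan=[[0,0,0,0,0,-0.001,0.8],[0,0,0,0,0,-0.001,0.8],[0,0,0,0,0,-0.001,0.8],[0,0,0,0,0,-0.001,0.8],[0,0,0,0,0,-0.01,0.8],[0,0,0,0,0,-0.03,0.8],[0,0,0,0,0,-0.06,1],[0,0,0,0,0,-0.09,1],[0,0,0,0.02,0.004,-0.115,1],[0,0,0,0.06,0.012,-0.12,1],[0,0,0,0.105,0.02,-0.12,1],[0,0,0,0.15,0.028,-0.12,1]])

```text
clock: 8.0
eef_pos: [0.4716, 0.142, 0.2106]
tool_rot: [0.708, -0.706, 0.0, -0.001]
contact_force: [0.6, -0.7, 0.1]
finger_gap: 0.0867
```

>>> servo_tool(plan=[[0,0,0,0.045,0.008,0,1],[0,0,0,0.09,0.017,0,1],[0,0,0,0.118,0.022,0,1],[0,0,0,0.13,0.025,0.01,1],[0,0,0,0.131,0.025,0.02,1]])

```text
clock: 8.5
eef_pos: [0.4469, 0.0113, 0.1895]
tool_rot: [-0.707, 0.708, -0.0, 0.001]
contact_force: [-0.0, 0.3, -0.8]
finger_gap: 0.087
```

Run:
```python
from h import *
im=optics.capture("scene"); cv2.imwrite("pics/s2.png",im[:,:,::-1])
print(robot.get_state()["eef_pos"])
```

```text
[0.4459 0.0118 0.1874]
```

View pics/s2.png

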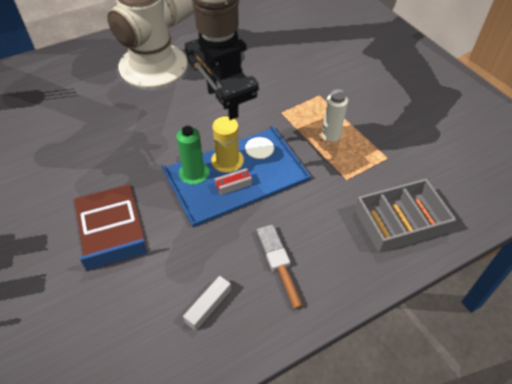

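White stands upright on the mat (pixel ~(334,118)); the gripper hovers over yellow (226,145). Continuing with yellow.

>>> servo_tool(plan=[[0,0,0,0,0,0.03,1],[0,0,0,0,0,0.06,1],[0,0,0,0,0,0.085,1],[0,0,0,0,0,0.095,1],[0,0,0,0,0,0.097,1],[0,0,0,0,0,0.097,0],[0,0,0,0,0,0.097,0],[0,0,0,0,0,0.097,0],[0,0,0,0,0,0.097,0],[0,0,0,0,0,0.097,0],[0,0,0,0,0,0.097,0],[0,0,0,0,0,0.097,0]])

```text
clock: 9.75
eef_pos: [0.4473, 0.0122, 0.0932]
tool_rot: [0.707, -0.707, 0.0, -0.0]
contact_force: [-1.7, 0.4, 5.5]
finger_gap: 0.0574
```

>>> servo_tool(plan=[[0,0,0,0,0,-0.01,0],[0,0,0,0,0,-0.03,0],[0,0,0,0,0,-0.055,0],[0,0,0,-0.015,0.01,-0.075,0],[0,0,0,-0.045,0.02,-0.085,0],[0,0,0,-0.085,0.03,-0.085,0],[0,0,0,-0.125,0.036,-0.085,0],[0,0,0,-0.165,0.042,-0.085,0],[0,0,0,-0.205,0.042,-0.085,0],[0,0,0,-0.245,0.042,-0.085,0],[0,0,0,-0.27,0.042,-0.08,0],[0,0,0,-0.281,0.042,-0.07,0]])

```text
clock: 10.95
eef_pos: [0.405, 0.2957, 0.1627]
tool_rot: [0.708, -0.706, -0.0, -0.001]
contact_force: [1.0, -0.4, -2.8]
finger_gap: 0.0573
```

>>> servo_tool(plan=[[0,0,0,0,0,0.025,0],[0,0,0,0,0,0.05,0],[0,0,0,0,0,0.066,0],[0,0,0,0,0,0.07,0],[0,0,0,0,0,0.072,0],[0,0,0,0,0,0.073,0],[0,0,0,0,0,0.073,0]])

```text
clock: 11.65
eef_pos: [0.4052, 0.2934, 0.0903]
tool_rot: [0.707, -0.707, -0.0, -0.001]
contact_force: [0.1, 0.2, -1.9]
finger_gap: 0.0572
```

>>> servo_tool(plan=[[0,0,0,0,0,0.001,0],[0,0,0,0,0,0.002,0],[0,0,0,0,0,0.003,0],[0,0,0,0,0,0.003,0]])

```text
clock: 12.05
eef_pos: [0.405, 0.2934, 0.0872]
tool_rot: [0.707, -0.707, 0.0, -0.0]
contact_force: [-1.6, -0.4, 3.2]
finger_gap: 0.0573
```

>>> servo_tool(plan=[[0,0,0,0,0,0.001,0],[0,0,0,0,0,0.001,0]])

```text
clock: 12.25
eef_pos: [0.405, 0.2934, 0.0872]
tool_rot: [0.708, -0.707, 0.0, -0.0]
contact_force: [-3.9, -1.8, 10.4]
finger_gap: 0.0574
```

>>> servo_tool(plan=[[0,0,0,0,0,-0.001,0.84],[0,0,0,0,0,-0.001,0.84],[0,0,0,0,0,-0.001,0.84],[0,0,0,0,0,-0.001,0.84],[0,0,0,0,0,-0.01,0.84],[0,0,0,0,0,-0.03,0.84],[0,0,0,0,0,-0.065,1],[0,0,0,0,0,-0.1,1],[0,0,0,0.02,0,-0.125,1],[0,0,0,0.06,-0.01,-0.13,1],[0,0,0,0.105,-0.015,-0.13,1],[0,0,0,0.15,-0.02,-0.13,1]])

```text
clock: 13.45
eef_pos: [0.425, 0.1419, 0.2166]
tool_rot: [0.708, -0.706, 0.0, -0.001]
contact_force: [1.3, -1.2, 1.0]
finger_gap: 0.0872
```

>>> servo_tool(plan=[[0,0,0,0.045,-0.005,0,1],[0,0,0,0.09,-0.01,0,1],[0,0,0,0.135,-0.015,0,1],[0,0,0,0.175,-0.018,0,1],[0,0,0,0.205,-0.019,0,1],[0,0,0,0.222,-0.019,0,1],[0,0,0,0.222,-0.019,0.01,1]])

```text
clock: 14.15
eef_pos: [0.445, -0.0805, 0.2069]
tool_rot: [-0.706, 0.708, -0.001, 0.001]
contact_force: [0.4, 0.7, 0.3]
finger_gap: 0.0872
```

>>> servo_tool(plan=[[0,0,0,0,0,0.03,1],[0,0,0,0,0,0.06,1],[0,0,0,0,0,0.09,1],[0,0,0,0,0,0.102,1],[0,0,0,0,0,0.105,1],[0,0,0,0,0,0.105,0],[0,0,0,0,0,0.105,0],[0,0,0,0,0,0.105,0],[0,0,0,0,0,0.105,0],[0,0,0,0,0,0.105,0],[0,0,0,0,0,0.105,0],[0,0,0,0,0,0.105,0]])

```text
clock: 15.35
eef_pos: [0.444, -0.0789, 0.1009]
tool_rot: [0.707, -0.707, 0.0, 0.0]
contact_force: [-1.0, -0.0, 3.8]
finger_gap: 0.0511
```

>>> servo_tool(plan=[[0,0,0,0,0,0,0],[0,0,0,0,0,0,0]])

```text
clock: 15.55
eef_pos: [0.444, -0.0789, 0.1009]
tool_rot: [0.707, -0.707, 0.0, 0.0]
contact_force: [-2.4, -0.4, 5.7]
finger_gap: 0.0513
```

>>> servo_tool(plan=[[0,0,0,0,0,-0.01,0],[0,0,0,0,0,-0.03,0],[0,0,0,0,0,-0.055,0],[0,0,0,-0.015,-0.01,-0.08,0],[0,0,0,-0.04,-0.03,-0.1,0],[0,0,0,-0.07,-0.055,-0.1,0],[0,0,0,-0.1,-0.08,-0.1,0],[0,0,0,-0.13,-0.105,-0.1,0],[0,0,0,-0.16,-0.13,-0.1,0],[0,0,0,-0.19,-0.148,-0.1,0],[0,0,0,-0.225,-0.151,-0.1,0],[0,0,0,-0.26,-0.151,-0.1,0]])

```text
clock: 16.75
eef_pos: [0.5951, 0.1825, 0.1992]
tool_rot: [-0.707, 0.707, 0.001, -0.001]
contact_force: [0.2, -0.1, -2.6]
finger_gap: 0.0513
```

>>> servo_tool(plan=[[0,0,0,-0.035,0,0,0],[0,0,0,-0.07,0,0,0],[0,0,0,-0.1,0,0,0],[0,0,0,-0.112,0,0.015,0],[0,0,0,-0.112,0,0.04,0],[0,0,0,-0.112,0,0.07,0],[0,0,0,-0.112,0,0.09,0],[0,0,0,-0.112,0,0.1,0],[0,0,0,-0.112,0,0.103,0],[0,0,0,-0.112,0,0.104,0]])

```text
clock: 17.75
eef_pos: [0.5952, 0.2932, 0.0967]
tool_rot: [0.707, -0.707, 0.0, -0.0]
contact_force: [-1.0, -1.1, -2.4]
finger_gap: 0.0514
```

>>> servo_tool(plan=[[0,0,0,0,0,0.001,0],[0,0,0,0,0,0.002,0],[0,0,0,0,0,0.002,0]])

```text
clock: 18.05
eef_pos: [0.5951, 0.2935, 0.0953]
tool_rot: [0.707, -0.707, 0.0, -0.001]
contact_force: [-0.8, -0.6, -2.9]
finger_gap: 0.0518
```

>>> servo_tool(plan=[[0,0,0,0,0,0.001,0],[0,0,0,0,0,0.001,0]])

```text
clock: 18.25
eef_pos: [0.5952, 0.2936, 0.095]
tool_rot: [0.708, -0.707, 0.0, -0.001]
contact_force: [-1.4, -0.0, 2.8]
finger_gap: 0.0513
```

>>> servo_tool(plan=[[0,0,0,0,0,-0.001,0.8],[0,0,0,0,0,-0.001,0.8],[0,0,0,0,0,-0.001,0.8],[0,0,0,0,0,-0.001,0.8],[0,0,0,0,0,-0.01,0.8],[0,0,0,0,0,-0.03,0.8],[0,0,0,0,0,-0.065,0.8],[0,0,0,0,0,-0.1,0.8],[0,0,0,0.02,0,-0.13,0.8],[0,0,0,0.06,0.015,-0.155,0.8],[0,0,0,0.105,0.03,-0.155,0.7],[0,0,0,0.15,0.045,-0.155,0.6]])

```text
clock: 19.45
eef_pos: [0.5497, 0.1422, 0.2504]
tool_rot: [0.708, -0.707, 0.001, -0.002]
contact_force: [1.0, 0.2, -0.3]
finger_gap: 0.0605
```

>>> servo_tool(plan=[[0,0,3,0.035,0.012,0,0.6],[0,0,6.5,0.06,0.024,0,0.6],[0,0,6.5,0.063,0.024,0,0.6],[0,0,6.5,0.063,0.024,0,0.6]])

```text
clock: 19.85
eef_pos: [0.5262, 0.0797, 0.2496]
tool_rot: [-0.666, 0.746, -0.0, 0.001]
contact_force: [-0.2, 0.2, 0.9]
finger_gap: 0.052
```

```bash
cat > blk.py <<'E'
from h import *
import sys,pickle
s=robot.get_state(); im=optics.capture("wrist"); c=cam("wrist",s)
print(s["clock"],s["eef_pos"],s["tool_rot"])
r=silhouettes("wrist","block_center"); print([(d["confidence"],d["box"]) for d in r])
sc=optics.capture("scene"); sd=optics.capture("side")
pickle.dump((s,im,sc,sd,r),open("blk.pkl","wb"))
sm=lambda m:cv2.GaussianBlur(m.astype(np.float32),(0,0),1.5)
obs=sm(r[0]["pixels"])
f=lambda p:((sm(hullmask(c,box(.032,.08,.006,.032,*p)))-obs)**2).sum()
q=np.array([.526,-.012,-.11]); S=[q]+[q+np.eye(3)[i]*[.01,.01,.1][i] for i in range(3)]
b=minimize(f,q,method="Nelder-Mead",options=dict(initial_simplex=S,xatol=1e-4,fatol=.01)); print(b.x,np.degrees(b.x[2]),b.fun)
v=im[:,:,::-1].copy(); m=(hullmask(c,box(.032,.08,.006,.032,*b.x))>.5).astype(np.uint8)
cv2.drawContours(v,cv2.findContours(m,0,1)[0],-1,(255,0,255),1); cv2.imwrite("pics/w3.png",v); cv2.imwrite("pics/s3.png",np.hstack([cv2.resize(x[:,:,::-1],(400,300)) for x in (sc,sd)]))
E
python3 blk.py
```

```text
19.85 [0.5262 0.0797 0.2496] [-0.666   0.746  -0.0004  0.0009]
[(0.58, [231.3, 49.5, 259.9, 124.4])]
[ 0.5257 -0.0099 -0.1326] -7.596557513957862 30.23959732055664
```

View pics/w3.png

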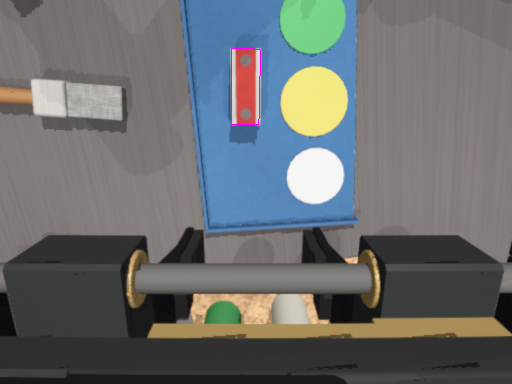

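View pics/s3.png

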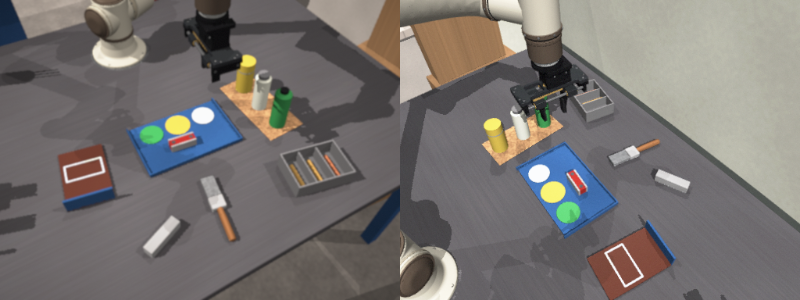

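>>> servo_tool(plan=[[0,0,0.7,0.03,-0.003,0.02,0.6],[0,0,0.7,0.06,-0.006,0.05,0.6],[0,0,0.7,0.083,-0.009,0.085,0.6],[0,0,0.7,0.0904,-0.0099,0.12,0.6],[0,0,0.7,0.0904,-0.0099,0.155,0.6],[0,0,0.7,0.0904,-0.0099,0.185,0.6],[0,0,0.7,0.0904,-0.0099,0.205,0.6],[0,0,0.7,0.0904,-0.0099,0.215,0.6],[0,0,0.7,0.0904,-0.0099,0.22,0.6],[0,0,0.7,0.0904,-0.0099,0.22,0.6]])

```text
clock: 21.05
eef_pos: [0.5261, -0.0103, 0.0284]
tool_rot: [-0.662, 0.75, -0.0, -0.0]
contact_force: [-0.8, 0.6, 0.8]
finger_gap: 0.0519
```

```bash
cat > discs.py <<'E'
from h import *
import pickle
s,im,sc,sd,r=pickle.load(open("blk.pkl","rb"))
fs={"wrist":(im,cam("wrist",s)),"scene":(sc,cam("scene")),"side":(sd,cam("side"))}
rad={"green":.037,"yellow":.04,"white":.036}
g0={"green":[.4437,-.0787],"yellow":[.4467,.0122],"white":[.4492,.102]}
for n in rad:
  for k,(i,c) in fs.items():
    uv=proj(c,[[*g0[n],.009]])[0]
    if not(5<uv[0]<507 and 5<uv[1]<379): continue
    I=i.astype(int); R_,G,B=I[...,0],I[...,1],I[...,2]
    m={"green":(G>R_+40)&(G>B+30),"yellow":(R_>B+60)&(G>B+40),"white":(I.min(2)>135)&(I.max(2)-I.min(2)<50)}[n]
    reg=hullmask(c,ring(rad[n]+.008,.009)+[*g0[n],0])>.1
    m=(m&reg).astype(np.float32)
    f=lambda p:((cv2.GaussianBlur(hullmask(c,ring(rad[n],.009)+[p[0],p[1],0]).astype(np.float32),(0,0),1)-cv2.GaussianBlur(m,(0,0),1))**2).sum()
    q=np.array(g0[n]); b=minimize(f,q,method="Nelder-Mead",options=dict(initial_simplex=[q,q+[.006,0],q+[0,.006]],xatol=1e-4,fatol=.01))
    print(n,k,b.x,b.fun,int(m.sum()))
E
python3 discs.py
```

```text
green wrist [ 0.4433 -0.0758] 9.260577201843262 2983
green scene [ 0.443 -0.077] 2.630478858947754 534
green side [ 0.4431 -0.0777] 1.8560467958450317 663
yellow wrist [0.4476 0.0145] 18.989307403564453 3632
yellow scene [0.4471 0.0124] 0.9132194519042969 607
yellow side [0.4474 0.012 ] 1.5755431652069092 678
white wrist [0.4518 0.1042] 5.427051544189453 2599
white scene [0.451  0.1023] 5.045412063598633 507
white side [0.4517 0.1009] 1.0413981676101685 496
```

>>> servo_tool(plan=[[0,0,0,0,0,0.008,0.6],[0,0,0,0,0,0.014,0.6],[0,0,0,0,0,0.017,0.6],[0,0,0,0,0,0.018,0.6],[0,0,0,0,0,0.018,0.6]])

```text
clock: 21.55
eef_pos: [0.5257, -0.0107, 0.0105]
tool_rot: [-0.662, 0.75, -0.0, 0.0]
contact_force: [0.8, 0.5, 0.4]
finger_gap: 0.052
```

>>> servo_tool(newtons=40, plan=[[0,0,0,0,0,0,0],[0,0,0,0,0,0,0],[0,0,0,0,0,0,0],[0,0,0,0,0,0,0],[0,0,0,0,0,0,0]])

```text
clock: 22.05
eef_pos: [0.5253, -0.0108, 0.0107]
tool_rot: [-0.662, 0.75, 0.0, -0.0]
contact_force: [-1.7, 0.7, 1.3]
finger_gap: 0.0313
```

>>> servo_tool(plan=[[0,0,0,0,0,-0.01,0],[0,0,0,0,0,-0.03,0],[0,0,0,0,0,-0.055,0],[0,0,0,0.02,0.002,-0.08,0],[0,0,0.5,0.055,0.004,-0.09,0],[0,0,1,0.095,0.007,-0.09,0],[0,0,1.5,0.135,0.01,-0.09,0],[0,0,2,0.175,0.013,-0.09,0],[0,0,2.7,0.215,0.016,-0.09,0],[0,0,2.7,0.255,0.019,-0.09,0],[0,0,2.7,0.285,0.021,-0.085,0],[0,0,2.7,0.298,0.022,-0.075,0]])

```text
clock: 23.25
eef_pos: [0.4663, -0.3061, 0.0859]
tool_rot: [-0.643, 0.766, -0.001, 0.0]
contact_force: [-0.2, 0.6, -2.9]
finger_gap: 0.0315
```

>>> servo_tool(plan=[[0,0,0,0,0,0.02,0],[0,0,0,0,0,0.04,0],[0,0,0,0,0,0.052,0],[0,0,0,0,0,0.056,0],[0,0,0,0,0,0.056,0]])

```text
clock: 23.75
eef_pos: [0.4667, -0.3033, 0.0291]
tool_rot: [-0.644, 0.765, 0.0, -0.0]
contact_force: [0.1, -0.9, -4.1]
finger_gap: 0.032
```

Run:
```python
from h import *
s=robot.get_state(); w=optics.capture("wrist"); a=optics.capture("scene"); b=optics.capture("side")
print(s["eef_pos"],s["tool_rot"],s["clock"])
cv2.imwrite("pics/w4.png",w[:,:,::-1])
cv2.imwrite("pics/s4.png",np.hstack([cv2.resize(a[150:300,40:190],(390,390),interpolation=cv2.INTER_CUBIC),cv2.resize(b[254:384,200:370],(400,390),interpolation=cv2.INTER_CUBIC)])[:,:,::-1])
```

```text
[ 0.4667 -0.3033  0.0291] [-0.644   0.765   0.0005 -0.0003] 23.75
```

View pics/s4.png

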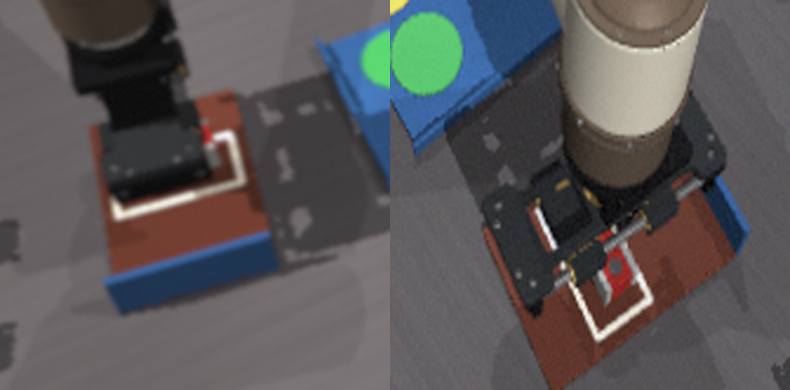

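View pics/w4.png

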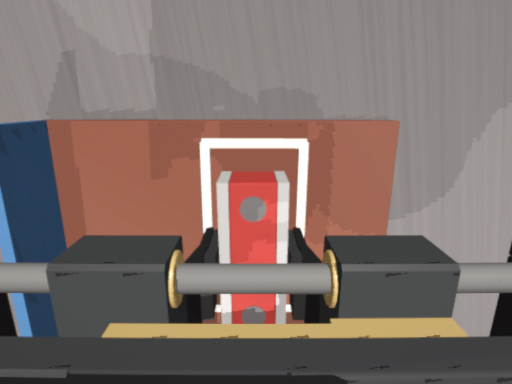

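Wrist picture: block (219–287 px wide, centre ≈253) sits centred and square over the chalk outline (211–300, centre ≈255). Lowering.

>>> servo_tool(plan=[[0,0,0,0,0,0.007,0],[0,0,0,0,0,0.012,0],[0,0,0,0,0,0.014,0],[0,0,0,0,0,0.015,0],[0,0,0,0,0,0.015,0]])

```text
clock: 24.4
eef_pos: [0.4666, -0.3037, 0.0143]
tool_rot: [-0.644, 0.765, 0.0, -0.0]
contact_force: [-0.8, 0.4, -3.7]
finger_gap: 0.0318
```

>>> servo_tool(plan=[[0,0,0,0,0,0.001,0],[0,0,0,0,0,0.001,0]])

```text
clock: 24.6
eef_pos: [0.4667, -0.3037, 0.0136]
tool_rot: [-0.644, 0.765, -0.0, 0.0]
contact_force: [0.5, 0.1, -4.0]
finger_gap: 0.0317
```

>>> servo_tool(plan=[[0,0,0,0,0,0.001,0],[0,0,0,0,0,0.001,0]])

```text
clock: 24.8
eef_pos: [0.4669, -0.3037, 0.0127]
tool_rot: [-0.644, 0.765, -0.0, 0.0]
contact_force: [0.5, -0.7, -3.4]
finger_gap: 0.0316
```

>>> servo_tool(plan=[[0,0,0,0,0,0.001,0],[0,0,0,0,0,0.001,0]])

```text
clock: 25.0
eef_pos: [0.4669, -0.3037, 0.0126]
tool_rot: [-0.644, 0.765, -0.0, -0.0]
contact_force: [-1.8, 1.2, 5.0]
finger_gap: 0.0315
```

>>> servo_tool(plan=[[0,0,0,0,0,-0.0005,0.6],[0,0,0,0,0,-0.0005,0.6],[0,0,0,0,0,-0.0005,0.6],[0,0,0,0,0,-0.0005,0.6],[0,0,0,0,0,-0.01,0.6],[0,0,0,0,0,-0.03,0.6],[0,0,0,0,0,-0.065,0.8],[0,0,0,0,0,-0.1,0.8],[0,0,0,-0.02,0,-0.14,0.8],[0,0,0,-0.05,0,-0.18,0.8],[0,0,0,-0.08,0,-0.2,0.8],[0,0,0,-0.09,0,-0.2,0.8]])

```text
clock: 26.2
eef_pos: [0.4843, -0.2138, 0.2163]
tool_rot: [-0.645, 0.764, -0.004, 0.003]
contact_force: [1.5, 0.3, 0.0]
finger_gap: 0.0696
```

```bash
cat > chk.py <<'E'
from h import *
import pickle
s=robot.get_state(); im=optics.capture("wrist"); c=cam("wrist",s)
print(s["eef_pos"],s["clock"])
r=silhouettes("wrist","block_center"); o=silhouettes("wrist","outline")
pickle.dump((s,im,r,o),open("chk.pkl","wb"))
print([(d["confidence"],d["box"]) for d in r],[(d["confidence"],d["box"]) for d in o])
sm=lambda m:cv2.GaussianBlur(m.astype(np.float32),(0,0),1.5)
obs=sm(r[0]["pixels"])
f=lambda p:((sm(hullmask(c,box(.032,.08,.008,.034,*p)))-obs)**2).sum()
q=np.array([.4666,-.3037,-.17]); S=[q]+[q+np.eye(3)[i]*[.01,.01,.1][i] for i in range(3)]
b=minimize(f,q,method="Nelder-Mead",options=dict(initial_simplex=S,xatol=1e-4,fatol=.01)); print("block",b.x,np.degrees(b.x[2]),b.fun)
cv2.imwrite("pics/w5.png",im[:,:,::-1])
w=im.min(2)>150
print("outline near px:"); 
m=o[0]["pixels"];
E
python3 chk.py
```

```text
[ 0.4843 -0.2138  0.2163] 26.2
[(0.69, [236.0, 40.1, 274.5, 128.6]), (0.45, [278.7, 244.0, 317.2, 295.4])] [(0.71, [124.6, 9.1, 337.6, 149.1])]
block [ 0.4677 -0.3033 -0.1514] -8.67485387566402 9.743940353393555
outline near px:
```

View pics/w5.png

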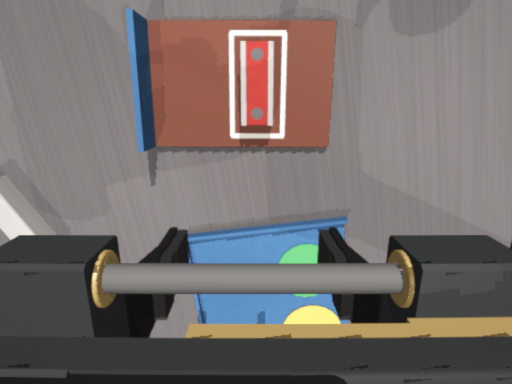

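>>> servo_tool(plan=[[0,0,-1,-0.03,-0.001,0,0.8],[0,0,-3,-0.075,-0.003,0,0.8],[0,0,-5,-0.12,-0.006,0,0.8],[0,0,-7,-0.168,-0.008,0,0.8],[0,0,-9.7,-0.216,-0.01,0,0.8],[0,0,-9.7,-0.264,-0.012,0,0.8],[0,0,-9.7,-0.312,-0.014,0,0.8],[0,0,-9.7,-0.36,-0.017,0,0.8],[0,0,-9.7,-0.408,-0.019,0,0.8],[0,0,-9.7,-0.456,-0.021,0,0.8],[0,0,-9.7,-0.495,-0.023,0,0.8],[0,0,-9.7,-0.5175,-0.0241,0,0.8]])

```text
clock: 27.55
eef_pos: [0.5949, 0.2922, 0.2085]
tool_rot: [-0.706, 0.708, 0.0, -0.002]
contact_force: [0.2, -0.7, -0.2]
finger_gap: 0.0695
```

>>> servo_tool(plan=[[0,0,0,0,0,0,0.8],[0,0,0,0,0,0,0.8]])

```text
clock: 27.75
eef_pos: [0.5943, 0.2896, 0.2092]
tool_rot: [-0.706, 0.708, 0.0, -0.002]
contact_force: [-0.4, -0.1, -0.2]
finger_gap: 0.0693
```

Run:
```python
from h import *
s=robot.get_state(); a=optics.capture("scene"); s2=robot.get_state()
for t in (s,s2): print(t["eef_pos"],R.from_quat(t["tool_rot"]).as_matrix()[:,2], R.from_quat(t["tool_rot"]).as_matrix()[:,0],t["joints"])
cv2.imwrite("pics/s6.png",a[:,:,::-1])
```

```text
[0.5943 0.2896 0.2092] [-0.0034 -0.0027 -1.    ] [-0.0035 -1.      0.0028] [ 0.6975  0.4571  0.0889 -0.0001 -1.207  -0.701 ]
[0.5944 0.2891 0.2099] [-0.0026 -0.0022 -1.    ] [-0.0041 -1.      0.0022] [ 0.6969  0.4559  0.0886 -0.     -1.207  -0.701 ]
```

View pics/s6.png

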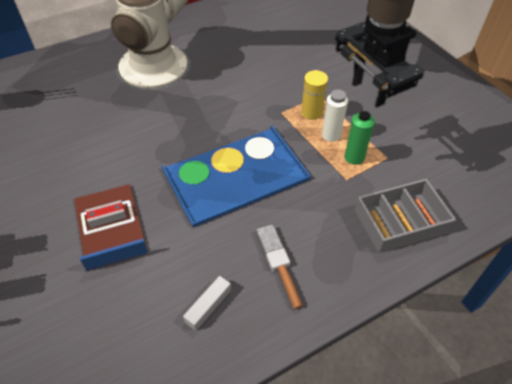

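The scene shows the block in the rectangle, three containers upright on the mat. Fetching green.

>>> servo_tool(newtons=30, plan=[[0,0,0,-0.004,0,0.03,0.8],[0,0,0,-0.004,0,0.06,0.8],[0,0,0,-0.004,0,0.09,0.8],[0,0,0,-0.004,0,0.108,0.8],[0,0,0,-0.004,0,0.113,0.8],[0,0,0,-0.004,0,0.114,0.8],[0,0,0,-0.004,0,0.114,0],[0,0,0,-0.004,0,0.114,0],[0,0,0,-0.004,0,0.114,0],[0,0,0,-0.004,0,0.114,0],[0,0,0,-0.004,0,0.114,0],[0,0,0,-0.004,0,0.114,0]])

```text
clock: 29.0
eef_pos: [0.5948, 0.2951, 0.0987]
tool_rot: [-0.706, 0.708, -0.0, 0.001]
contact_force: [-2.4, -0.2, 5.8]
finger_gap: 0.0514
```

>>> servo_tool(plan=[[0,0,0,0,0,0,0],[0,0,0,0,0,0,0]])

```text
clock: 29.2
eef_pos: [0.5948, 0.295, 0.0988]
tool_rot: [-0.706, 0.708, -0.0, 0.001]
contact_force: [-1.9, 0.4, 6.6]
finger_gap: 0.0515
```

>>> servo_tool(plan=[[0,0,0,0,0,-0.01,0],[0,0,0,0,0,-0.03,0],[0,0,0,0,0,-0.055,0],[0,0,0,0.015,0,-0.08,0],[0,0,0,0.045,0,-0.1,0],[0,0,0,0.08,0.005,-0.1,0],[0,0,0,0.115,0.02,-0.1,0],[0,0,0,0.15,0.04,-0.1,0],[0,0,0,0.185,0.06,-0.1,0],[0,0,0,0.22,0.08,-0.1,0],[0,0,0,0.255,0.1,-0.1,0],[0,0,0,0.29,0.12,-0.1,0]])

```text
clock: 30.4
eef_pos: [0.472, 0.0037, 0.197]
tool_rot: [-0.706, 0.708, 0.001, -0.001]
contact_force: [0.4, -1.0, -3.1]
finger_gap: 0.0514
```

>>> servo_tool(plan=[[0,0,0,0.035,0.015,0,0],[0,0,0,0.065,0.027,0,0],[0,0,0,0.078,0.031,0.005,0],[0,0,0,0.08,0.0315,0.02,0],[0,0,0,0.08,0.0315,0.045,0],[0,0,0,0.08,0.0315,0.068,0],[0,0,0,0.08,0.0315,0.078,0],[0,0,0,0.08,0.0315,0.082,0],[0,0,0,0.08,0.0315,0.082,0],[0,0,0,0.08,0.0315,0.082,0]])

```text
clock: 31.4
eef_pos: [0.4428, -0.0746, 0.1164]
tool_rot: [-0.706, 0.708, -0.001, 0.001]
contact_force: [0.1, 0.4, -3.3]
finger_gap: 0.0509
```

>>> servo_tool(plan=[[0,0,0,0.001,0,0.003,0],[0,0,0,0.001,0,0.006,0],[0,0,0,0.001,0,0.008,0],[0,0,0,0.001,0,0.01,0],[0,0,0,0.001,0,0.01,0]])

```text
clock: 31.9
eef_pos: [0.4417, -0.0759, 0.1053]
tool_rot: [-0.706, 0.708, 0.0, -0.0]
contact_force: [-1.1, 0.4, -2.1]
finger_gap: 0.051
```

>>> servo_tool(plan=[[0,0,0,0,0,0.001,0],[0,0,0,0,0,0.001,0]])

```text
clock: 32.1
eef_pos: [0.4421, -0.0759, 0.1048]
tool_rot: [-0.706, 0.708, -0.0, 0.0]
contact_force: [-0.5, -0.2, -2.0]
finger_gap: 0.051
```

>>> servo_tool(plan=[[0,0,0,0,0,0.001,0],[0,0,0,0,0,0.001,0]])

```text
clock: 32.3
eef_pos: [0.4422, -0.076, 0.1047]
tool_rot: [-0.706, 0.708, -0.0, -0.0]
contact_force: [-2.8, 1.3, 6.8]
finger_gap: 0.0516
```

>>> servo_tool(plan=[[0,0,0,0,0,0.0005,0],[0,0,0,0,0,0.0005,0]])

```text
clock: 32.5
eef_pos: [0.4422, -0.076, 0.1047]
tool_rot: [-0.706, 0.708, -0.0, -0.0]
contact_force: [-3.7, 0.4, 9.0]
finger_gap: 0.0518
```

>>> servo_tool(plan=[[0,0,0,0,0,-0.001,0.84],[0,0,0,0,0,-0.001,0.84],[0,0,0,0,0,-0.001,0.84],[0,0,0,0,0,-0.001,0.84],[0,0,0,0,0,-0.01,0.84],[0,0,0,0,0,-0.03,0.84],[0,0,0,0,0,-0.065,0.84],[0,0,0,0,0,-0.1,0.84],[0,0,0,-0.02,0,-0.115,0.84],[0,0,0,-0.06,0.005,-0.115,0.84],[0,0,0,-0.105,0.01,-0.115,0.84],[0,0,0,-0.15,0.015,-0.115,0.84]])

```text
clock: 33.7
eef_pos: [0.4271, 0.0755, 0.2191]
tool_rot: [-0.706, 0.708, -0.0, 0.001]
contact_force: [1.1, -0.2, 0.1]
finger_gap: 0.0736
```

>>> servo_tool(plan=[[0,0,0,-0.045,0.005,0,0.84],[0,0,0,-0.09,0.01,0,0.84],[0,0,0,-0.135,0.015,0,0.84],[0,0,0,-0.175,0.02,0,0.84],[0,0,0,-0.205,0.022,0,0.84],[0,0,0,-0.219,0.022,0.01,0.84],[0,0,0,-0.219,0.022,0.03,0.84],[0,0,0,-0.219,0.022,0.03,0.84],[0,0,0,-0.219,0.022,0.03,0.84]])

```text
clock: 34.6
eef_pos: [0.406, 0.2925, 0.188]
tool_rot: [-0.706, 0.708, -0.0, -0.001]
contact_force: [-0.1, 0.4, 1.4]
finger_gap: 0.0732
```

>>> servo_tool(plan=[[0,0,0,-0.001,0.001,0.03,0.84],[0,0,0,-0.001,0.001,0.06,0.84],[0,0,0,-0.001,0.001,0.085,0.84],[0,0,0,-0.001,0.001,0.097,0.84],[0,0,0,-0.001,0.001,0.1,0.84],[0,0,0,-0.001,0.001,0.1,0.84],[0,0,0,-0.001,0.001,0.1,0],[0,0,0,-0.001,0.001,0.1,0],[0,0,0,-0.001,0.001,0.1,0],[0,0,0,-0.001,0.001,0.1,0],[0,0,0,-0.001,0.001,0.1,0],[0,0,0,-0.001,0.001,0.1,0]])

```text
clock: 35.8
eef_pos: [0.4052, 0.2947, 0.0889]
tool_rot: [-0.706, 0.708, -0.0, 0.001]
contact_force: [-1.1, -0.1, 5.8]
finger_gap: 0.0573
```

>>> servo_tool(plan=[[0,0,0,0,0,0,0],[0,0,0,0,0,0,0]])

```text
clock: 36.0
eef_pos: [0.4052, 0.2947, 0.0889]
tool_rot: [-0.706, 0.708, -0.0, 0.001]
contact_force: [-2.0, -0.3, 5.5]
finger_gap: 0.0571
```

>>> servo_tool(plan=[[0,0,0,0,0,-0.01,0],[0,0,0,0,0,-0.03,0],[0,0,0,0,0,-0.055,0],[0,0,0,0.015,0,-0.075,0],[0,0,0,0.045,0,-0.085,0],[0,0,0,0.085,-0.005,-0.085,0],[0,0,0,0.125,-0.015,-0.085,0],[0,0,0,0.165,-0.025,-0.085,0],[0,0,0,0.205,-0.035,-0.085,0],[0,0,0,0.245,-0.042,-0.085,0],[0,0,0,0.27,-0.042,-0.08,0],[0,0,0,0.2806,-0.042,-0.07,0]])

```text
clock: 37.2
eef_pos: [0.446, 0.0117, 0.1582]
tool_rot: [-0.705, 0.709, -0.0, 0.0]
contact_force: [-0.1, -0.6, -1.5]
finger_gap: 0.0571
```

>>> servo_tool(plan=[[0,0,0,0,0,0.015,0],[0,0,0,0,0,0.035,0],[0,0,0,0,0,0.05,0],[0,0,0,0,0,0.056,0],[0,0,0,0,0,0.058,0],[0,0,0,0,0,0.058,0],[0,0,0,0,0,0.058,0]])

```text
clock: 37.9
eef_pos: [0.4468, 0.0139, 0.1007]
tool_rot: [-0.706, 0.708, -0.0, 0.001]
contact_force: [0.4, -0.3, -1.6]
finger_gap: 0.0569
```

>>> servo_tool(plan=[[0,0,0,0,0,0.002,0],[0,0,0,0,0,0.004,0],[0,0,0,0,0,0.005,0],[0,0,0,0,0,0.005,0]])

```text
clock: 38.3
eef_pos: [0.4462, 0.0135, 0.0951]
tool_rot: [-0.706, 0.708, -0.0, 0.0]
contact_force: [0.3, 0.5, -2.6]
finger_gap: 0.0574
```

>>> servo_tool(plan=[[0,0,0,0,0,0.001,0],[0,0,0,0,0,0.001,0]])

```text
clock: 38.5
eef_pos: [0.4463, 0.0134, 0.0949]
tool_rot: [-0.706, 0.708, -0.0, -0.0]
contact_force: [-2.4, 0.5, 5.7]
finger_gap: 0.0571
```

>>> servo_tool(plan=[[0,0,0,0,0,0.001,0],[0,0,0,0,0,0.001,0]])

```text
clock: 38.7
eef_pos: [0.4464, 0.0134, 0.0949]
tool_rot: [-0.706, 0.708, -0.0, -0.0]
contact_force: [-4.9, 1.1, 13.2]
finger_gap: 0.0574
```

>>> servo_tool(plan=[[0,0,0,0,0,-0.002,0.84],[0,0,0,0,0,-0.002,0.84],[0,0,0,0,0,-0.002,0.84],[0,0,0,0,0,-0.002,0.84],[0,0,0,0,0,-0.01,0.84],[0,0,0,0,0,-0.03,0.84],[0,0,0,0,0,-0.065,0.84],[0,0,0,0,0,-0.1,0.84],[0,0,0,-0.02,-0.005,-0.112,0.84],[0,0,0,-0.06,-0.01,-0.112,0.84],[0,0,0,-0.105,-0.02,-0.112,0.84],[0,0,0,-0.15,-0.03,-0.112,0.84]])

```text
clock: 39.9
eef_pos: [0.4768, 0.1649, 0.2061]
tool_rot: [-0.706, 0.708, -0.0, 0.001]
contact_force: [0.7, 0.3, 1.3]
finger_gap: 0.0729
```

>>> servo_tool(plan=[[0,0,0,-0.045,-0.01,0,0.84],[0,0,0,-0.085,-0.018,0,0.84],[0,0,0,-0.115,-0.022,0,0.84],[0,0,0,-0.13,-0.0236,0.01,0.84],[0,0,0,-0.13,-0.0236,0.02,0.84],[0,0,0,-0.13,-0.0236,0.02,0.84],[0,0,0,-0.13,-0.0236,0.02,0.84]])

```text
clock: 40.6
eef_pos: [0.5002, 0.2919, 0.1847]
tool_rot: [-0.706, 0.708, -0.0, -0.001]
contact_force: [0.2, 0.1, 0.1]
finger_gap: 0.073
```

>>> servo_tool(plan=[[0,0,0,-0.001,0,0.03,0.84],[0,0,0,-0.001,0,0.06,0.84],[0,0,0,-0.001,0,0.082,0.84],[0,0,0,-0.001,0,0.091,0.84],[0,0,0,-0.001,0,0.093,0.84],[0,0,0,-0.001,0,0.093,0],[0,0,0,-0.001,0,0.093,0],[0,0,0,-0.001,0,0.093,0],[0,0,0,-0.001,0,0.093,0],[0,0,0,-0.001,0,0.093,0],[0,0,0,-0.001,0,0.093,0],[0,0,0,-0.001,0,0.093,0]])

```text
clock: 41.8
eef_pos: [0.5008, 0.2948, 0.0929]
tool_rot: [-0.706, 0.708, -0.0, 0.001]
contact_force: [-1.7, 0.9, 6.2]
finger_gap: 0.0493
```

>>> servo_tool(plan=[[0,0,0,0,0,0,0],[0,0,0,0,0,0,0]])

```text
clock: 42.0
eef_pos: [0.5008, 0.2948, 0.0929]
tool_rot: [-0.706, 0.708, -0.0, 0.001]
contact_force: [-1.6, -0.4, 5.8]
finger_gap: 0.0495
```

>>> servo_tool(plan=[[0,0,0,0,0,-0.01,0],[0,0,0,0,0,-0.03,0],[0,0,0,0,0,-0.055,0],[0,0,0,0.01,0.003,-0.075,0],[0,0,0,0.035,0.01,-0.085,0],[0,0,0,0.065,0.018,-0.085,0],[0,0,0,0.095,0.026,-0.085,0],[0,0,0,0.125,0.034,-0.085,0],[0,0,0,0.155,0.042,-0.085,0],[0,0,0,0.178,0.048,-0.08,0],[0,0,0,0.188,0.0493,-0.06,0],[0,0,0,0.1896,0.0493,-0.04,0]])

```text
clock: 43.2
eef_pos: [0.4498, 0.1035, 0.1316]
tool_rot: [-0.705, 0.709, 0.0, 0.0]
contact_force: [0.3, 0.5, -3.6]
finger_gap: 0.0495
```

>>> servo_tool(plan=[[0,0,0,0,0,0.012,0],[0,0,0,0,0,0.022,0],[0,0,0,0,0,0.027,0],[0,0,0,0,0,0.029,0],[0,0,0,0,0,0.029,0]])

```text
clock: 43.7
eef_pos: [0.4509, 0.1051, 0.1031]
tool_rot: [-0.706, 0.708, -0.0, 0.0]
contact_force: [0.3, -0.5, -2.8]
finger_gap: 0.0494
```

>>> servo_tool(plan=[[0,0,0,0,0,0.001,0],[0,0,0,0,0,0.002,0],[0,0,0,0,0,0.003,0],[0,0,0,0,0,0.003,0]])

```text
clock: 44.1
eef_pos: [0.4507, 0.1049, 0.1001]
tool_rot: [-0.706, 0.708, 0.0, 0.0]
contact_force: [0.1, -0.3, -2.9]
finger_gap: 0.0494
```

>>> servo_tool(plan=[[0,0,0,0,0,0.001,0],[0,0,0,0,0,0.001,0]])

```text
clock: 44.3
eef_pos: [0.4508, 0.105, 0.099]
tool_rot: [-0.706, 0.708, -0.0, 0.0]
contact_force: [-0.7, -0.5, -2.4]
finger_gap: 0.0493
```

>>> servo_tool(plan=[[0,0,0,0,0,0.001,0],[0,0,0,0,0,0.001,0]])

```text
clock: 44.5
eef_pos: [0.4509, 0.1049, 0.0989]
tool_rot: [-0.706, 0.708, -0.0, 0.0]
contact_force: [-2.1, -0.2, 5.3]
finger_gap: 0.0494
```

Contact; release, rise and back away to check everything.

>>> servo_tool(plan=[[0,0,0,0,0,-0.001,0.84],[0,0,0,0,0,-0.001,0.84],[0,0,0,0,0,-0.001,0.84],[0,0,0,0,0,-0.001,0.84],[0,0,0,0,0,-0.01,0.84],[0,0,0,0,0,-0.03,0.84],[0,0,0,0,0,-0.065,0.84],[0,0,0,0,0,-0.1,0.84],[0,0,0,-0.02,0,-0.13,0.84],[0,0,0,-0.06,0,-0.16,0.84],[0,0,0,-0.1,0,-0.17,0.84],[0,0,0,-0.14,0,-0.17,0.84]])

```text
clock: 45.7
eef_pos: [0.4519, 0.2469, 0.2716]
tool_rot: [-0.706, 0.708, -0.0, 0.003]
contact_force: [0.3, -0.8, -0.5]
finger_gap: 0.0733
```

>>> servo_tool(plan=[[0,0,0,-0.04,0,0,0.84],[0,0,0,-0.08,0,0,0.84],[0,0,0,-0.11,0,0,0.84],[0,0,0,-0.13,0,0,0.84],[0,0,0,-0.13,0,0,0.84]])

```text
clock: 46.2
eef_pos: [0.4513, 0.3771, 0.2678]
tool_rot: [-0.707, 0.707, -0.0, -0.0]
contact_force: [0.3, 0.1, -0.2]
finger_gap: 0.0733
```

```bash
cat > fin.py <<'E'
from h import *
import pickle
out={}
for n in ["scene","side"]:
    im=optics.capture(n); out[n]=im
    for l in ["green_center","yellow_center","white_center","block_center","outline","brush"]:
        r=silhouettes(n,l); out[n,l]=r
        print(n,l,[(round(d["confidence"],2),d["box"]) for d in r][:2])
pickle.dump(out,open("sil1.pkl","wb"))
print(robot.get_state()["clock"],robot.get_state()["eef_pos"],robot.get_state()["contact_force"])
cv2.imwrite("pics/fs.png",out["scene"][:,:,::-1]); cv2.imwrite("pics/fd.png",out["side"][:,:,::-1])
C={n:cam(n) for n in("scene","side")}
sm=lambda m:cv2.GaussianBlur(m.astype(np.float32),(0,0),1.5)
g0={"green":[.4431,-.077],"yellow":[.4474,.0128],"white":[.4515,.1022]}
for n in g0:
  for k in C:
    obs=sm(out[k,n+"_center"][0]["pixels"]); q=np.array(g0[n])
    f=lambda p:((sm(contmask(C[k],n,[p[0],p[1],.009]))-obs)**2).sum()
    r=minimize(f,q,method="Nelder-Mead",options=dict(initial_simplex=[q,q+[.01,0],q+[0,.01]],xatol=1e-4,fatol=.01)); print(n,k,r.x,"off disc mm",(r.x-q)*1e3,r.fun)
for k in C:
    obs=sm(out[k,"block_center"][0]["pixels"])
    f=lambda p:((sm(hullmask(C[k],box(.032,.08,.008,.034,*p)))-obs)**2).sum()
    q=np.array([.4666,-.3037,-.17]); S=[q]+[q+np.eye(3)[i]*[.01,.01,.1][i] for i in range(3)]
    b=minimize(f,q,method="Nelder-Mead",options=dict(initial_simplex=S,xatol=1e-4,fatol=.01)); print("block",k,b.x,np.degrees(b.x[2]),b.fun)
E
python3 fin.py
```

```text
scene green_center [(0.78, [179.0, 125.1, 203.4, 178.1])]
scene yellow_center [(0.63, [213.1, 119.7, 239.3, 165.6])]
scene white_center [(0.62, [246.4, 103.0, 270.7, 154.3])]
scene block_center [(0.91, [86.6, 200.1, 128.0, 225.0]), (0.44, [210.8, 120.4, 240.7, 168.8])]
scene outline [(0.58, [75.3, 188.2, 147.2, 269.2])]
scene brush [(0.89, [254.3, 221.3, 302.2, 310.4]), (0.21, [178.7, 121.7, 201.9, 178.6])]
side green_center [(0.56, [197.6, 233.0, 224.2, 278.8])]
side yellow_center [(0.89, [179.9, 209.3, 204.1, 257.7])]
side white_center [(0.95, [161.1, 183.0, 187.2, 229.5])]
side block_center [(0.77, [273.7, 312.2, 304.6, 358.2])]
side outline [(0.6, [240.1, 282.0, 355.3, 384.0])]
side brush [(0.93, [264.2, 176.9, 332.7, 214.8])]
46.9 [0.4515 0.3748 0.2681] [ 0.2694 -0.3904  0.8447]
green scene [ 0.4407 -0.0758] off disc mm [-2.3647  1.205 ] 12.054777145385742
green side [ 0.4431 -0.0765] off disc mm [-0.0177  0.5329] 13.721089363098145
yellow scene [0.4459 0.0124] off disc mm [-1.5335 -0.4061] 35.73008728027344
yellow side [0.4465 0.0141] off disc mm [-0.8611  1.2878] 98.7506103515625
white scene [0.4489 0.1013] off disc mm [-2.5633 -0.9294] 9.667878150939941
white side [0.4516 0.1038] off disc mm [0.1213 1.625 ] 102.31218719482422
block scene [ 0.4662 -0.3049 -0.1732] -9.924484612250486 1.5540339946746826
block side [ 0.4673 -0.3045 -0.1444] -8.272290872872516 5.857487678527832
```

View pics/fs.png

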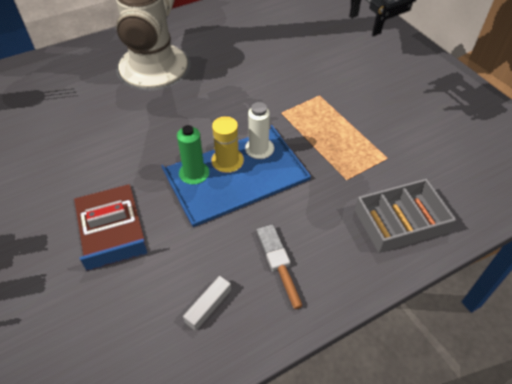

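View pics/fd.png

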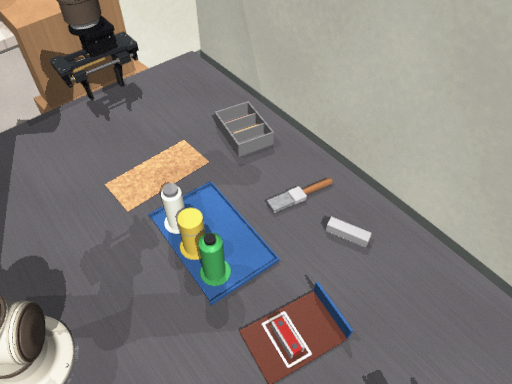

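Both views agree. Green (190,155), yellow (226,145) and white (259,130) stand on their own discs, the block lies squarely inside the rectangle (108,212), and the brush hasn't moved. The arm is clear, so I'm handing in.

```bash
python3 -c "
from rig import robot
print(robot.hand_in())"
```

```text
the job is handed in; nothing more can be done
None
```

The job is done and handed in at about 47 s of the 141 s allowed. I moved white, yellow and green onto the cork mat and laid the red block in the chalked rectangle. Then I put green, yellow and white back on their own discs.

- **Containers:** the last scene and side pictures show all three upright, each within about 3 mm of its disc's centre. The two cameras differ from each other by up to 3 mm. In the side view, part of the yellow and white containers is hidden, so those two fits were looser.
- **Block:** it lies flat, within about 1.5 mm of the rectangle's centre. Its angle read -9.9° from the scene camera, -8.3° from the side and -8.7° from the wrist, against about -9.8° for the rectangle, so it is square to within about 1.5°.
- **Brush and forces:** the brush shows no movement in the pictures. The highest contact force reported at the end of a move was about 14 N, and nothing fell. After the last release the arm was clear of everything.

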